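# Turn the soaking cell's lugged cover until it drops home

### The job

The cover of the soaking cell was put on turned, so its three lugs ride on top of the rim. Turn it in place, for instance by pushing one of its upright pegs round, until the lugs drop into the three notches of the rim and the cover lies flat on the rim all round. Do not lift the cover out of the cell, and leave the dish and the tins where they stand.

Things in the scene. Friction and masses are not known exactly. Their poses are not given: they have to be found in the camera images.
- cell: soaking cell, fixed to the table: thick grey-painted ring, 150 mm across, on a 186 mm base flange; bore 69 mm. Flat rim top 42 mm above the table, with three equal notches 120 degrees apart, 22 mm wide with parallel sides, 14 mm deep, cut from bore to outside. Origin: centre of the underside, on the table top (here z = 0.005); z up; x points along notch 0
- notch0 (a point): centre of notch 0 at the height of the rim top, 66 mm from the cell's axis, on the cell's +x axis
- notch1 (a point): the same point of notch 1, 120 degrees anticlockwise (seen from above) from notch 0
- notch2 (a point): the same point of notch 2, 240 degrees anticlockwise from notch 0
- cover: loose steel cover, 0.5 to 0.9 kg: disc 128 mm across, 10 mm thick; low hub on top (26 mm wide, 10 mm high); below, a 66 mm plug, 26 mm long, keeps it centred in the bore. Three equal lugs 120 degrees apart, each with an upright peg. Origin: on the axis at the disc's underside, 54 mm above the table while the lugs ride on the rim, 42 mm when home; x points along lug 0, z up
- peg0 (a point): middle of the peg on lug 0: round, upright, 16 mm thick, 40 mm high, its axis 62 mm from the cover's axis; the point is half-way up, 20 mm above the disc's top. The sliding faces are machined and oiled: a few newtons against a peg turn the cover
- peg1 (a point): the same point of the peg on lug 1, 120 degrees anticlockwise from lug 0
- peg2 (a point): the same point of the peg on lug 2, 240 degrees anticlockwise from lug 0
- lug0 (a point): centre of the underside of lug 0, 66 mm from the cover's axis. Each lug is 16 mm wide, reaches 80 mm out from the axis and hangs 12 mm below the disc; any lug may go into any notch. At the start the nearest notch is 0.45 to 1.05 rad away, either way round. Lugs fall in by gravity when within about 3 mm of the notch's middle, and then stop against its side
- tin_a: round lidded tin, 57 mm wide, 38 mm tall, near the cell (one tin stands beyond it, one between it and the robot); bystander; origin: centre of the underside
- tin_b: the other such tin near the cell; bystander; origin: centre of the underside
- dish: shallow spun steel dish, 117 mm across, 17 mm high, beyond the cell; bystander; origin: centre of the underside
Things that resemble listed ones, but are neither listed nor needed, are in the scene too. Leave any orange or turquoise look-alike of the cover alone.

How it is judged:
At the end, for the whole second after the job is handed in: The cover is at rest with its lugs in the notches (lug 0 within 8 mm of one of the three notches, seen from above), its disc flat on the rim (origin 38 to 45.5 mm above the cell's underside, tilted less than 0.04 rad) (z of cover in the frame of cell between 0.038 and 0.0455 m and angle between cover's own z axis and vertical below 0.04 rad and (horizontal distance between lug0 and notch0 below 0.008 m or horizontal distance between lug0 and notch1 below 0.008 m or horizontal distance between lug0 and notch2 below 0.008 m) and linear speed of cover below 0.01 m/s and angular speed of cover below 0.1 rad/s); the robot touches nothing.
It fails at once if the cover is lifted more than 12 mm above where it rode on the rim (z of cover in the frame of cell above 0.066 m).
It fails at once if the dish or one of the two tins near the cell is moved more than 30 mm (distance of any of dish, tin_a, tin_b from where it was at the start of the episode above 0.03 m).
It also fails if it takes over 40 s, if anything falls off the work surface, if the arm or the gripper's body presses on something with over 40 N, if the wrist force passes 120 N, or if a joint passes its speed limit or range.

### The arm

A 6-joint arm with a two-finger parallel gripper is mounted at the origin on a cart in front of the work surface, level with it; the furniture and walls round the work are solid. World frame = base frame: x ahead of the robot, y to its left, z up, the work surface at z = 0. Lengths are in m, angles in rad, forces in N, time in s.
With the tool pointing down it reaches from about 0.275 to 0.825 m from the base axis. Payload 5.2 kg.
Tool frame: the origin (TCP) lies at the very end of the fingers, on their centre line; the grasp point (between the pads) lies hold_point_z behind it (hold_point_z is the distance from the TCP to the grasp point, in m); z points along the fingers, y is the line along which they close (so a half turn about z gives the same grasp; the last joint's range is limited). The gripper opens to 93 mm and grips with 3 to 60 N. Pads are 15 mm wide; open, the fingers measure 128 mm over their backs; the gripper's body (75 mm by 188 mm) begins 65 mm behind the grasp point.
Start: joints at [1.14, 0.259, 1.535, -0, 1.348, -0.203], TCP at [0.124, 0.536, 0.219] pointing down, gripper open.
Joint ranges: [-3.14, 3.14], [-0.91, 2.08], [0.19, 2.58], [-1.22, 4.36], [0.22, 2.71], [-3.12, 3.12]. Speed limits (rad/s): [2.57, 2.57, 3.14, 3.14, 3.14, 3.14].

### API

Orientations are given as a unit quaternion [x, y, z, w].
In Python, from station import * gives the robot as it stands.
- The arm moves only by the shell command python3 -m inch 'ROWS' [FORCE]. ROWS is JSON, a list of rows, each a list of 7 numbers: the turn, a rotation vector about the world's x, y, z in degrees, then the shift along the world's x, y, z in mm, then the closure in counts, from 0 (fully open) to 255 (shut). A call has exactly 8 rows; each row is the pose to reach, as a shift and turn from the pose commanded when the call began; what a row does not reach only later rows make up. A row lasts 1/10 s, in which the tool goes at most 50 mm and 8.59 degrees, less where a joint would pass 70% of its speed; a pose out of reach is approached as far as the arm can. A call with a gripper value outside its range is refused whole. The fingers move at their own pace and stop on an object; FORCE is the grip in N (left out, the last holds). Time passes only in rows, so rows that repeat a pose let the fingers close, or fill a call up. It gives the time, the measured TCP pose, the force, the opening and the grip force at its end, in the units of the state.
- get_obs(): the state, without advancing time (a new reading comes with each control period).
- capture(name): name is "scene" or "top"; returns a dict with "image" (384x512x3 uint8, red, green, blue), "K" (3x3 intrinsics, pixels), "R" (3x3) and "t" (3): a world point X has camera coordinates R X + t. Camera axes: x right, y down, z forward; pixel columns grow to the right and rows downward; lengths in m; the calibration is good to about 2 mm. A picture is of the moment at which its call begins. There is no depth.
- close_job(): hands the job in; it is judged then, once.
Trained networks look in a picture, given as the dict that the camera call returned (one of the last four; its "shot" number tells which), for a name from the list of things; names that differ only in an ending like _2 or _b are one class to them, and where a whole thing is asked for, a point or a joint stands for the part that bears it (a point fixed in the world has none). Each returns a list of dicts, best first, with "confidence" (0 to 1); they miss things now and then, are a little off and sometimes report something else, mostly with a low value. They report only what shows in the picture. A call takes as long as a camera call. They do not tell look-alikes from the thing itself.
- find_in(thing, picture): "bbox" ([left, top, right, bottom] as shares, 0 to 1, of the picture: columns of its width, rows of its height, round what is visible of it).
- spot_point(thing, picture): "point" ([column, row] as shares, 0 to 1, of the picture: columns of its width, rows of its height: a listed point, or the origin of a listed thing).
The state is a dict: "t": time; "joints": joint angles; "joint_velocities": joint speeds; "joint_efforts": joint torques, N m; "position": TCP position; "orientation": TCP orientation; "contact_force": force on the tool from outside, world axes, zero at the start; "torque": the same for the moment, N m; "finger_gap": finger opening in m; "grip_force": force on a finger pad.
Only numpy, scipy, OpenCV 4.12 (cv2) and the standard library are available. Lean on these libraries where they do the work, as an engineer would, in place of code of your own. Each camera call takes 0.05 s, during which the arm holds its last target. There are 200 camera calls.

## Working session

There is one attempt and no reset: what is moved stays moved. The work goes in short steps, Python scripts to look and compute and a shell command to move; the robot and the scene stay as the last step left them, time stands still between calls to the robot, and variables do not carry over. Pictures are saved under pics/ and viewed, at most 10 in all, crops included, and the job is handed in when it is done.

```bash
mkdir -p pics
cat > h.py <<'E'
from station import *
import numpy as np, cv2
def px(c,p): # share->pixel
    h,w=c["image"].shape[:2]; return np.array([p[0]*w,p[1]*h])
def ray(c,uv):
    d=np.linalg.solve(c["K"],[uv[0],uv[1],1]); R=np.array(c["R"]); return -R.T@c["t"], R.T@d
def at_z(c,uv,z):
    o,d=ray(c,uv); return o+d*(z-o[2])/d[2]
def tri(c1,a,c2,b):
    o1,d1=ray(c1,a);o2,d2=ray(c2,b)
    s=np.linalg.lstsq(np.c_[d1,-d2],o2-o1,rcond=None)[0]
    p,q=o1+s[0]*d1,o2+s[1]*d2
    return (p+q)/2,np.linalg.norm(p-q)
E
python3 - <<'E'
from h import *
np.set_printoptions(precision=3,suppress=True)
S=capture("scene");T=capture("top")
for c,n in((S,"scene"),(T,"top")):
    cv2.imwrite(f"pics/{n}0.png",c["image"][:,:,::-1])
    print(n,"cam",ray(c,(256,192))[0])
    for th in["cell","cover","tin_a","dish"]:
        for r in find_in(th,c)[:3]: print(th,r["confidence"],(np.array(r["bbox"])*[512,384,512,384]).round())
    for th,z in[("cell",.005),("cover",.059),("peg0",.089),("peg1",.089),("peg2",.089),("notch0",.047),("notch1",.047),("notch2",.047),("lug0",.047)]:
        for r in spot_point(th,c)[:4]: u=px(c,r["point"]);print(th,round(r["confidence"],2),u.round(),at_z(c,u,z))
E
```

```text
scene cam [-0.222  0.864  0.571]
cell 0.75 [210. 242. 266. 276.]
cover 0.8 [196. 219. 253. 259.]
cover 0.41 [210. 243. 264. 277.]
tin_a 0.96 [261. 270. 287. 298.]
tin_a 0.82 [105. 228. 130. 250.]
dish 0.66 [146. 207. 188. 220.]
dish 0.66 [197. 219. 255. 258.]
cell 0.75 [220. 259.] [0.474 0.282 0.005]
cover 0.79 [223. 239.] [0.465 0.276 0.059]
peg0 0.75 [202. 221.] [0.525 0.289 0.089]
peg0 0.73 [223. 240.] [0.423 0.314 0.089]
peg0 0.69 [244. 214.] [0.48  0.194 0.089]
peg0 0.55 [375. 181.] [ 0.362 -0.206  0.089]
peg1 0.75 [202. 221.] [0.525 0.289 0.089]
peg1 0.73 [223. 240.] [0.423 0.314 0.089]
peg1 0.69 [244. 214.] [0.48  0.194 0.089]
peg1 0.55 [375. 181.] [ 0.362 -0.206  0.089]
peg2 0.75 [202. 221.] [0.525 0.289 0.089]
peg2 0.73 [223. 240.] [0.423 0.314 0.089]
peg2 0.69 [244. 214.] [0.48  0.194 0.089]
peg2 0.55 [375. 181.] [ 0.362 -0.206  0.089]
notch0 0.88 [250. 240.] [0.433 0.222 0.047]
notch0 0.66 [199. 254.] [0.47  0.344 0.047]
notch1 0.88 [250. 240.] [0.433 0.222 0.047]
notch1 0.66 [199. 254.] [0.47  0.344 0.047]
notch2 0.88 [250. 240.] [0.433 0.222 0.047]
notch2 0.66 [199. 254.
[... 744 characters left out ...]
089]
peg1 0.92 [220. 203.] [0.454 0.207 0.089]
peg1 0.73 [368. 223.] [ 0.396 -0.274  0.089]
peg2 0.95 [343. 200.] [ 0.469 -0.191  0.089]
peg2 0.92 [195. 178.] [0.536 0.291 0.089]
peg2 0.92 [220. 203.] [0.454 0.207 0.089]
peg2 0.73 [368. 223.] [ 0.396 -0.274  0.089]
notch0 0.98 [214. 213.] [0.422 0.231 0.047]
notch0 0.8 [209. 179.] [0.538 0.251 0.047]
notch1 0.98 [214. 213.] [0.422 0.231 0.047]
notch1 0.8 [209. 179.] [0.538 0.251 0.047]
notch2 0.98 [214. 213.] [0.422 0.231 0.047]
notch2 0.8 [209. 179.] [0.538 0.251 0.047]
lug0 0.98 [321. 148.] [ 0.646 -0.127  0.047]
lug0 0.83 [339. 233.] [ 0.36  -0.187  0.047]
lug0 0.82 [200. 180.] [0.534 0.278 0.047]
lug0 0.66 [219. 204.] [0.452 0.215 0.047]
```

Run:
```python
import cv2,numpy as np
a=cv2.imread("pics/scene0.png")[190:310,90:300];b=cv2.imread("pics/top0.png")[90:270,140:290]
a=cv2.resize(a,(0,0),fx=2.2,fy=2.2,interpolation=2);b=cv2.resize(b,(0,0),fx=3,fy=3,interpolation=2)
h=560;f=lambda i:cv2.copyMakeBorder(i,0,h-i.shape[0],0,0,0)
o=np.hstack([cv2.resize(f(a),(340,560)) if 0 else f(a)[:, :],f(b)]);s=800/o.shape[1];o=cv2.resize(o,(0,0),fx=s,fy=s);cv2.imwrite("pics/v1.png",o);print(o.shape,s)
```

```text
(491, 800, 3) 0.8771929824561403
```

View pics/v1.png

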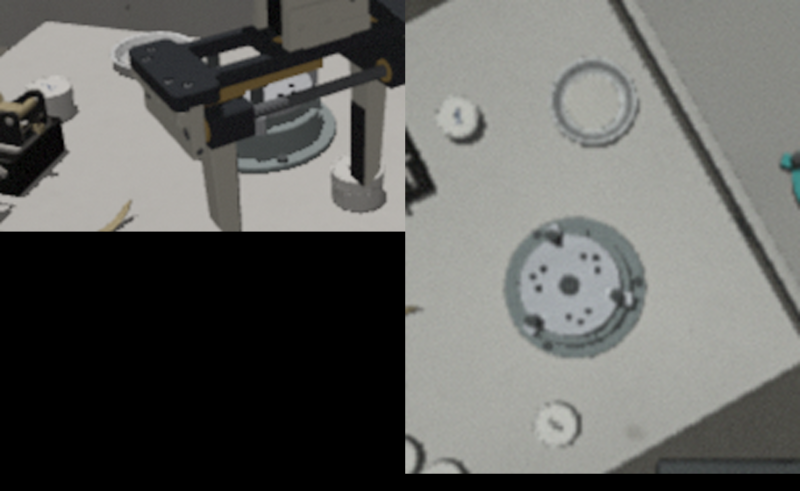

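View pics/top0.png

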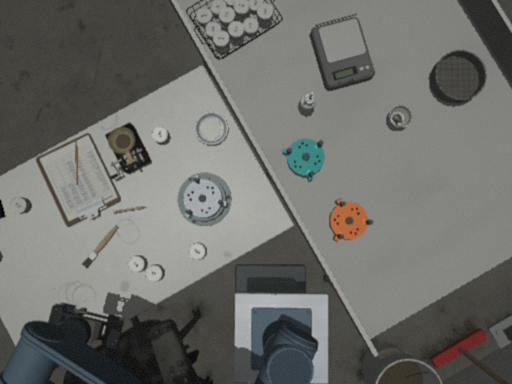

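The overhead view shows our grey cover at about (202,198), pegs near (195,178), (220,203) and (189,214). The gripper hides it in the scene view. I'll move the arm to the other side and look again.

```bash
python3 -m inch '[[0,0,0,25,-50,10,0],[0,0,0,50,-100,10,0],[0,0,0,75,-150,10,0],[0,0,0,100,-200,10,0],[0,0,0,125,-250,10,0],[0,0,0,150,-300,10,0],[0,0,0,175,-350,10,0],[0,0,0,200,-390,10,0]]'
python3 - <<'E'
from h import *
np.set_printoptions(precision=3,suppress=True)
S=capture("scene");T=capture("top")
print(get_obs()["t"],get_obs()["position"],get_obs()["orientation"])
for c,n in((S,"scene"),(T,"top")):
    cv2.imwrite(f"pics/{n}1.png",c["image"][:,:,::-1])
    for th,z in[("cell",.005),("cover",.059),("peg0",.089),("notch0",.047),("lug0",.047),("tin_a",.005),("dish",.005)]:
        for r in spot_point(th,c)[:6]:
            u=px(c,r["point"]);p=at_z(c,u,z)
            if np.hypot(*(p[:2]-[.47,.27]))<.25: print(n,th,round(r["confidence"],2),u.round(1),p)
a=S["image"][195:300,170:290,::-1];b=T["image"][160:235,165:240,::-1]
cv2.imwrite("pics/v2.png",np.hstack([cv2.resize(a,(400,350),interpolation=2),cv2.resize(b,(400,400),interpolation=2)[:350]]))
E
```

```text
t: 2.2
position: [0.3052, 0.1782, 0.2291]
orientation: [0.113, 0.994, 0.0, 0.001]
contact_force: [0.8, 1.1, 0.6]
finger_gap: 0.093
grip_force: 0.0
2.3 [0.308 0.175 0.229] [ 0.119  0.993 -0.001  0.001]
scene cell 0.67 [224.7 259.1] [0.466 0.274 0.005]
scene cover 0.87 [225.1 238.5] [0.465 0.271 0.059]
scene peg0 0.89 [247.3 213.4] [0.477 0.187 0.089]
scene peg0 0.8 [202.3 217.8] [0.537 0.277 0.089]
scene peg0 0.63 [220.9 240.6] [0.424 0.318 0.089]
scene peg0 0.37 [167.3 220.2] [0.586 0.341 0.089]
scene notch0 0.94 [252.8 243.7] [0.417 0.229 0.047]
scene notch0 0.32 [246.8 214.4] [0.534 0.133 0.047]
scene lug0 0.68 [205.5 231.4] [0.541 0.266 0.047]
scene tin_a 0.87 [272.7 291.4] [0.299 0.289 0.005]
scene dish 0.63 [168.5 223.1] [0.71  0.257 0.005]
top cell 0.53 [180.5 198.8] [0.471 0.351 0.005]
top cover 0.85 [200.2 197. ] [0.475 0.277 0.059]
top peg0 0.85 [222.3 203.5] [0.454 0.201 0.089]
top peg0 0.75 [186.7 207.8] [0.438 0.316 0.089]
top notch0 0.94 [182.5 201. ] [0.462 0.337 0.047]
top notch0 0.73 [208.9 178.1] [0.54  0.25  0.047]
top notch0 0.59 [215.5 213.9] [0.42  0.226 0.047]
top lug0 0.94 [199.9 180.2] [0.533 0.28  0.047]
top lug0 0.24 [210.6 132. ] [0.698 0.247 0.047]
top tin_a 0.29 [218.9 200.5] [0.467 0.218 0.005]
top dish 0.87 [212.6 132.6] [0.705 0.244 0.005]
```

View pics/v2.png

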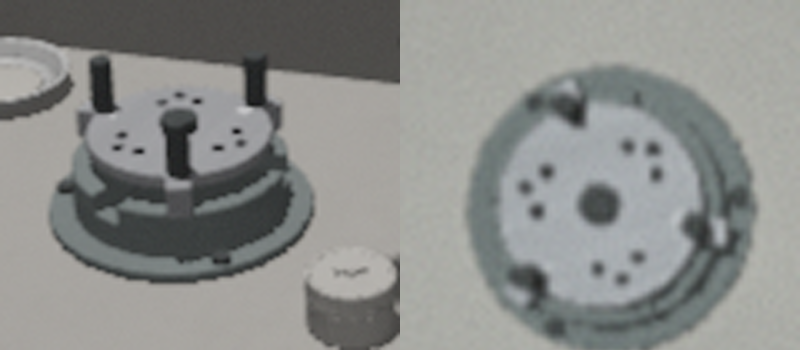

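The picture shows the cell with its pegs at about 13°, 133° and −107° from above. The notches are at about −19°, 101° and 221°, so the cover must turn about 32° clockwise. I'll push the −107° peg with closed fingers.

```bash
python3 -m inch '[[0,0,-5,40,15,0,255],[0,0,-10,80,30,0,255],[0,0,-15,120,45,0,255],[0,0,-20,160,60,0,255],[0,0,-20,160,60,-40,255],[0,0,-20,160,60,-80,255],[0,0,-20,160,60,-80,255],[0,0,-20,160,60,-80,255]]' 20
```

```text
t: 3.8
position: [0.4646, 0.2399, 0.1487]
orientation: [0.284, 0.959, -0.0, -0.001]
contact_force: [-0.2, -0.1, 1.7]
finger_gap: 0.0334
grip_force: 0.0
```

```bash
python3 -m inch '[[0,0,0,12,-18,0,255],[0,0,0,24,-37,0,255],[0,0,0,24,-37,0,255],[0,0,0,24,-37,0,255],[0,0,0,24,-37,-25,255],[0,0,0,24,-37,-45,255],[0,0,0,24,-37,-60,255],[0,0,0,24,-37,-66,255]]'
python3 - <<'E'
from h import *
np.set_printoptions(precision=3,suppress=True)
o=get_obs();print(o["position"],o["contact_force"],o["finger_gap"])
S=capture("scene");T=capture("top")
a=S["image"][180:285,170:290,::-1];b=T["image"][160:235,165:240,::-1]
cv2.imwrite("pics/v3.png",np.hstack([cv2.resize(a,(400,350),interpolation=2),cv2.resize(b,(400,400),interpolation=2)[:350]]))
E
```

```text
t: 4.6
position: [0.488, 0.2036, 0.0823]
orientation: [0.284, 0.959, -0.0, -0.001]
contact_force: [1.1, 0.2, 0.2]
finger_gap: 0.0004
grip_force: 0.0
[0.488 0.204 0.082] [1.094 0.202 0.176] 0.0004330436042259467
```

View pics/v3.png

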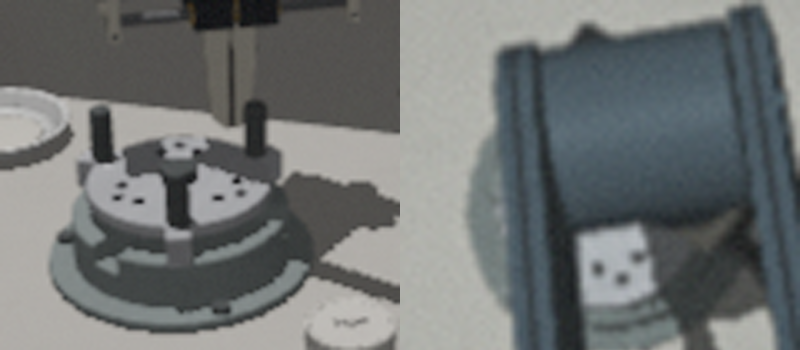

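```bash
python3 -m inch '[[0,0,0,-6,2,0,255],[0,0,0,-12,3,0,255],[0,0,0,-17,3,0,255],[0,0,0,-22,4,0,255],[0,0,0,-27,4,0,255],[0,0,0,-31,5,0,255],[0,0,0,-35,6,0,255],[0,0,0,-38,7,0,255]]'
python3 - <<'E'
from h import *
S=capture("scene")
cv2.imwrite("pics/v4.png",cv2.resize(S["image"][180:285,170:290,::-1],(480,420),interpolation=2))
E
```

```text
t: 5.5
position: [0.4506, 0.21, 0.0827]
orientation: [0.284, 0.959, -0.0, -0.0]
contact_force: [1.4, -0.5, -0.0]
finger_gap: 0.0009
grip_force: 0.5
```

View pics/v4.png

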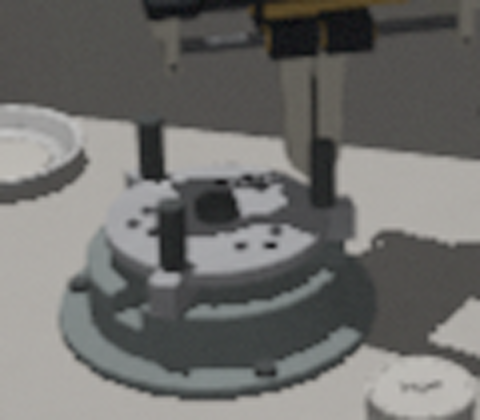

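The cover turns cleanly. The front lug at (168,300) is nearing the notch at about (120,310). I'll continue slowly.

```bash
python3 -m inch '[[0,0,0,-2,1,0,255],[0,0,0,-4,2,0,255],[0,0,0,-6,3,0,255],[0,0,0,-8,4,0,255],[0,0,0,-10,5,0,255],[0,0,0,-12,6,0,255],[0,0,0,-14,7,0,255],[0,0,0,-15,8,0,255]]'
python3 - <<'E'
from h import *
S=capture("scene")
cv2.imwrite("pics/v5.png",cv2.resize(S["image"][180:285,170:290,::-1],(480,420),interpolation=2))
E
```

```text
t: 6.35
position: [0.4358, 0.218, 0.0827]
orientation: [0.284, 0.959, 0.0, 0.0]
contact_force: [0.5, -0.8, -0.6]
finger_gap: 0.0004
grip_force: 0.6
```

View pics/v5.png

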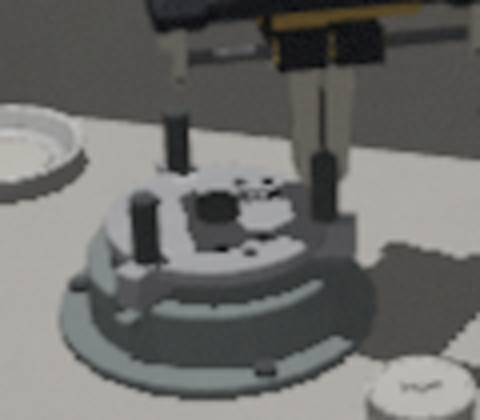

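The lug, at (130,290), now sits almost over the notch but is still up. I'll nudge it further in small steps.

```bash
python3 -m inch '[[0,0,0,-1,1,0,255],[0,0,0,-2,2,0,255],[0,0,0,-3,3,0,255],[0,0,0,-4,3,0,255],[0,0,0,-5,4,0,255],[0,0,0,-6,5,0,255],[0,0,0,-7,6,0,255],[0,0,0,-7,6,0,255]]'
python3 - <<'E'
from h import *
S=capture("scene")
cv2.imwrite("pics/v6.png",cv2.resize(S["image"][180:285,170:290,::-1],(480,420),interpolation=2))
E
```

```text
t: 7.2
position: [0.4312, 0.2223, 0.0834]
orientation: [0.284, 0.959, -0.001, 0.002]
contact_force: [6.5, -8.9, 0.0]
finger_gap: 0.0009
grip_force: 4.6
```

View pics/v6.png

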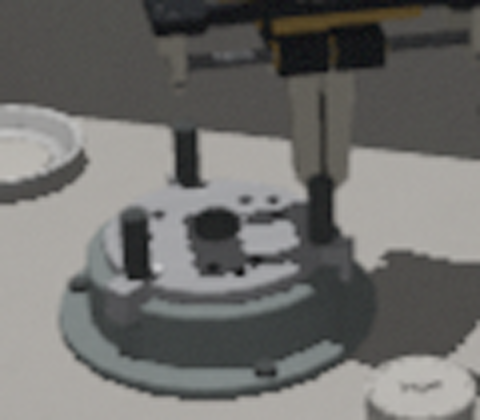

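The cover dropped: the disc now lies on the rim, the lug at (125,300) is in its notch, and an 11 N stop force confirms it. I'll back off along the push direction, rise, and check.

```bash
python3 -m inch '[[0,0,0,6,-6,0,255],[0,0,0,14,-12,0,255],[0,0,0,20,-14,0,255],[0,0,0,20,-14,20,255],[0,0,0,20,-14,60,255],[0,0,0,20,-14,100,255],[0,0,0,0,-50,120,255],[0,0,0,-20,-90,120,255]]'
python3 -m inch '[[0,0,0,-30,-40,0,255],[0,0,0,-60,-80,0,255],[0,0,0,-90,-120,0,255],[0,0,0,-90,-120,0,255],[0,0,0,-90,-120,0,255],[0,0,0,-90,-120,0,255],[0,0,0,-90,-120,0,255],[0,0,0,-90,-120,0,255]]'
python3 - <<'E'
from h import *
S=capture("scene");T=capture("top")
a=S["image"][180:285,170:290,::-1];b=T["image"][160:235,165:240,::-1]
cv2.imwrite("pics/v7.png",np.hstack([cv2.resize(a,(400,350),interpolation=2),cv2.resize(b,(400,400),interpolation=2)[:350]]))
E
```

```text
t: 8.05
position: [0.411, 0.134, 0.2057]
orientation: [0.283, 0.959, 0.001, 0.003]
contact_force: [1.0, -1.1, -0.3]
finger_gap: 0.0008
grip_force: 0.0
t: 8.85
position: [0.3193, 0.015, 0.2025]
orientation: [0.283, 0.959, 0.0, -0.0]
contact_force: [0.2, 0.5, -0.4]
finger_gap: 0.0004
grip_force: 0.0
```

View pics/v7.png

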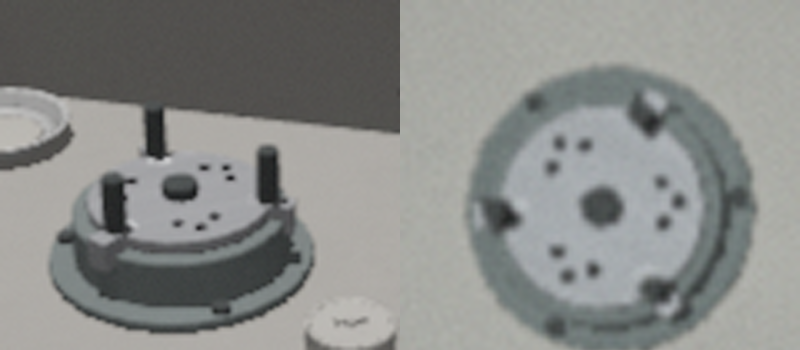

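The cover lies flat on the rim with its lugs in the notches. The tin and dish have not moved, and the arm is clear.

```bash
python3 -c "
from station import *
print(close_job())"
```

```text
the job is handed in; nothing more can be done
None
```

I turned the cover about 32° clockwise by pushing one peg; in the last pictures its lugs are in the notches, it lies flat on the rim and the arm is clear, and I handed the job in at about 9 s (no verdict was returned).

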